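# Get the doming block out of the blocked drawer

### The arm

A 6-joint arm with a two-finger parallel gripper is mounted at the origin on a cart in front of the work surface, level with it; the furniture and walls round the work are solid. World frame = base frame: x ahead of the robot, y to its left, z up, the work surface at z = 0. Lengths are in mm, angles in rad, forces in N, time in s.
With the tool pointing down it reaches from about 300 to 775 mm from the base axis. Payload 14.6 kg.
Tool frame: the origin (TCP) lies on the centre line of the jaws, within the pads' length; the fingertips stand 19 mm ahead of it and the grasp point (between the pads) is the TCP; z points along the fingers, y is the line along which they close (so a half turn about z gives the same grasp; the last joint's range is limited). The gripper opens to 85 mm and grips with 20 to 120 N. Pads are 22 mm wide; open, the fingers measure 114 mm over their backs; the gripper's body (76 mm by 85 mm) begins 54 mm behind the grasp point. The pads swing forward as they close: fully open they stand 13 mm farther back than shut.
Start: joints at [-1.395, 0.3, 1.521, -0, 1.321, -0.067], TCP at [132.225, -533.859, 218.881] pointing down, gripper open.
Joint ranges: [-3.03, 3.03], [-0.79, 2.21], [0.23, 2.52], [-1.04, 4.18], [0, 3.07], [-2.55, 2.55]. Speed limits (rad/s): [2.22, 2.22, 2.57, 3.14, 3.14, 3.14].

### API

Orientations are given as a rotation vector (axis times angle).
In Python, from station import env gives the robot as it stands. Calls block until the motion is done:
- env.goto(position, orientation): joint-space move of the TCP to a pose.
- env.servo_line(position, rot=None, feed=150, contact_N=None): straight line of the TCP; rot=None keeps the orientation; feed is the mean speed in mm/s. With contact_N (N) it stops when the force on the tool has changed by that much, and returns True; else False.
- env.move_j(angles): joint-space move.
- env.gripper_to(opening, grasp_force=None): finger opening in mm; grasp_force is the grip in N (None keeps the last); returns when the fingers have stopped.
- env.dwell(seconds).
- env.ik(position, orientation): joint angles nearest the present ones, or None.
- env.read_camera(name): name is "scene" or "top" or "wrist"; returns (picture, depth): 400x640x3 uint8, red, green, blue; 400x640 float32, mm along the optical axis (not along the pixel's ray), 0 where there is no reading.
- env.camera_params(name): a dict with "fx", "fy", "cx", "cy" (pixels), "xyz" and "rotation" of the camera in the world. Camera axes: x right, y up, looking along -z (the intrinsics and any distortion apply to the point x, -y, -z); pixel columns grow to the right and rows downward; lengths in mm; the calibration is good to about 2 mm. The wrist camera is an equidistant fisheye: a pixel r from the principal point sees the ray r / f radians off the axis. A picture is of the moment at which its call begins: read the wrist's pose just before it. camera_params takes no time and is no camera call; for the wrist camera it gives the pose at the moment of the call.
A pose or a line that the arm cannot do raises env.PlanningError and nothing moves.
- env.finish_job(): hands the job in; it is judged then, once.
Trained networks look in the newest picture that a camera, given by its name, has taken for a name from the list of things; names that differ only in an ending like _2 or _b are one class to them, and where a whole thing is asked for, a point or a joint stands for the part that bears it (a point fixed in the world has none). Each returns a list of dicts, best first, with "score" (0 to 1); they miss things now and then, are a little off and sometimes report something else, mostly with a low value. They report only what shows in the picture. A call takes as long as a camera call.
- env.trace(camera, name): "pixels" (400x640 bool, what is visible of it) and "at" ([column, row] in pixels, amid what is visible of it).
Readings, each from a call of its own:
- env.read_time(): time.
- env.read_q(): joint angles.
- env.read_dq(): joint speeds.
- env.read_tau(): joint torques, N m.
- env.read_tcp_pos(): TCP position.
- env.read_tcp_rot(): TCP orientation.
- env.read_contact_force(): force on the tool from outside, world axes, zero at the start.
- env.read_torque(): the same for the moment, N m.
- env.read_width(): finger opening in mm.
- env.read_gripper_force(): force on a finger pad.
Only numpy, scipy, OpenCV 4.12 (cv2) and the standard library are available. Lean on these libraries where they do the work, as an engineer would, in place of code of your own. Each camera call takes 0.05 s, during which the arm holds its last target. There are 200 camera calls.

### The job

The little drawer on the bench cannot be pulled because the flux jar, the solder tin and the beeswax puck stand in front of it: set all three upright in the felt-lined tray first, then pull the drawer well out and seat the brass doming block upright and fully down in the square socket of the rubber pad. After that push the drawer fully shut, and only then put the jar, the tin and the puck back, each upright exactly where it stood.

Things in the scene. Friction and masses are not known exactly. Their poses are not given: they have to be found in the camera images.
- flux_jar: screw jar, 54 mm diameter, 54 mm tall, upright; origin at the centre of its underside, z up. One of three things in front of the drawer; which of the three stands left, middle or right changes
- solder_tin: flat round tin with a lid, 64 mm diameter, 23 mm tall (grip it low, its firm body is 60 mm wide and 16 mm high); origin at the centre of its underside, z up. Stands in front of the drawer
- beeswax: round puck of beeswax, 45 mm diameter, 17 mm tall; origin at the centre of its underside, z up. Stands in front of the drawer
- dapping_block: brass doming cube, 50 mm along each edge, with round hollows in its faces, about 0.5 kg; origin at the centre of its underside, x and y square to its sides, z up. It lies in the front of the ajar drawer, its top 66 mm above the bench, half under the unit's top board (underside 67 mm above the bench), so that it cannot be lifted out until the drawer is pulled; it rides along with the drawer
- side_tray: shallow wooden tray lined with grey felt, 225 mm (its x) by 150 mm (its y), fixed to the bench; walls 6 mm thick and 13 mm high, felt surface 6.7 mm above the bench; origin at the centre of its underside. Side area for the three things; clear inside 213 x 138 mm
- damping_pad: black rubber pad, 100 x 100 mm and 22 mm high, fixed to the bench, with a square socket 60 x 60 mm, 12 mm deep (its floor 10 mm above the bench), square to the pad's x and y; origin at the centre of the pad's underside. A doming punch lies on the bench beside it, some 75 mm from its centre on its +x side
- drawer_unit: plywood drawer unit, fixed to the bench, 200 mm deep (x), 212 mm wide (y), 74 mm high, one drawer; origin at the centre of its underside; the drawer comes out along its -x, toward the robot. A roll of tape lies on top of it
- drawer (a joint): how far the drawer is out, m: 0 fully shut, 0.125 at its stop; starts ajar, 0.036 to 0.045; it slides with about 1 N and stays where it is left. The drawer's front panel is 12 mm thick, its top edge 51 mm above the bench, its outer face 112 mm in front of the unit's origin when shut; the side walls are 36 mm high, 170 mm apart inside, the drawer floor 16 mm above the bench
- drawer_knob (a point): point to grip on the brass knob in the middle of the drawer front, 34 mm above the bench and 19 mm in front of the front panel; the knob is 22 mm across (25 mm at its widest), ends 9 mm in front of this point and has a thinner neck behind; it can be pinched from above, fingers left and right of it. The point's axes are those of the unit

How it is judged:
By the outcome, as a careful person would: the job done as asked, in the order asked, and still so for the second after the job is handed in, with the robot touching nothing.
It also fails if it takes over 134 s, if anything falls off the work surface, if the arm or the gripper's body presses on something with over 40 N, if the wrist force passes 120 N, or if a joint passes its speed limit or range.

## Working session

There is one attempt and no reset: what is moved stays moved. The work goes in short steps, each a Python script; the robot and the scene stay as the last script left them, time stands still between calls to the robot, and variables do not carry over. Pictures are saved under pics/ and viewed, at most 14 in all, crops included, and the job is handed in when it is done.

```bash
ls; mkdir -p pics
cat > h.py <<'E'
import numpy as np, cv2
from station import env
from scipy.spatial.transform import Rotation as R
def cloud(cam, d, P):
    v,u=np.mgrid[0:400,0:640].astype(float)
    x=(u-P['cx'])/P['fx']; y=(v-P['cy'])/P['fy']
    if cam=='wrist':
        r=np.hypot(x,y); k=np.where(r>1e-6,np.tan(np.minimum(r,1.5))/np.maximum(r,1e-6),1); x,y=x*k,y*k
    p=np.stack([x*d,-y*d,-d],-1)
    Rm=np.array(P['rotation'],float)
    Rm=Rm if Rm.shape==(3,3) else R.from_rotvec(Rm).as_matrix()
    W=p@Rm.T+np.array(P['xyz']); W[d<=0]=np.nan
    return W
def look(cam,name=None):
    P=env.camera_params(cam); im,d=env.read_camera(cam)
    if name: cv2.imwrite('pics/'+name,im[:,:,::-1])
    return im,d,cloud(cam,d,P)
def down(yaw=0):  # tool z down, tool y along direction yaw+90deg (line)
    return (R.from_euler('z',yaw)*R.from_rotvec([np.pi,0,0])).as_rotvec()
E
python3 - <<'E'
from h import *
print(env.camera_params('top'));print(env.camera_params('scene'));print(env.camera_params('wrist'))
print(env.read_tcp_rot(), env.read_time())
for c in ['top','scene']:
    im,d,W=look(c,c+'0.png')
    for n in ['flux_jar','solder_tin','beeswax','dapping_block','side_tray','damping_pad','drawer_unit','drawer','drawer_knob']:
        for r in env.trace(c,n)[:2]:
            p=W[r['pixels']]; p=p[~np.isnan(p[:,0])]
            print(c,n,round(r['score'],2),np.round(r['at']),len(p),np.round(np.median(p,0)) if len(p) else '',np.round(np.percentile(p,2,axis=0)),np.round(np.percentile(p,98,axis=0)))
E
```

```text
pics
{'fx': 393.3587554005584, 'fy': 393.3587554005584, 'cx': 320.9605763872291, 'cy': 208.57704886397275, 'xyz': array([490.31864099, 157.9839657 , 893.18473739]), 'rotation': array([ 0.07142481, -0.10085962, -1.59775046])}
{'fx': 473.66934925005535, 'fy': 473.66934925005535, 'cx': 324.6951834695867, 'cy': 197.60438824147968, 'xyz': array([175.56575594, 922.10577078, 776.63874838]), 'rotation': array([ 0.27387701, -1.15344614, -2.46683223])}
{'fx': 309.70691628693146, 'fy': 309.70691628693146, 'cx': 320.63999390380894, 'cy': 198.0393247196638, 'xyz': array([ 209.38593379, -514.28029566,  374.27301137]), 'rotation': array([-0.26559031,  0.21051208, -1.31557388])}
[-3.11727284e+00 -3.80317257e-01  1.02400957e-04] 0.0
top flux_jar 0.93 [270. 265.] 496 [474. 256.  53.] [451. 233.  17.] [497. 280.  56.]
top solder_tin 0.66 [328. 267.] 685 [460. 126.  22.] [432.  96.  -2.] [489. 155.  25.]
top solder_tin 0.46 [299. 169.] 10441 [657. 188.  72.] [538.  82.  13.] [789. 285.  75.]
top beeswax 0.88 [297. 270.] 324 [445. 199.  16.] [424. 179.  12.] [464. 219.  19.]
top dapping_block 0.84 [297. 
[... 779 characters left out ...]
0.75 [364. 220.] 506 [459. 137.  23.] [432. 102.   3.] [489. 159.  27.]
scene beeswax 0.51 [357. 241.] 288 [443. 207.  17.] [423. 183.   3.] [465. 222.  21.]
scene dapping_block 0.68 [308. 210.] 548 [580. 201.  49.] [568. 164.  19.] [615. 214.  69.]
scene side_tray 0.59 [392. 168.] 3034 [473. -81.   8.] [ 366. -159.    2.] [584. -10.  15.]
scene damping_pad 0.71 [311. 297.] 2390 [474. 393.  21.] [424. 340.   3.] [523. 440.  25.]
scene drawer_unit 0.67 [279. 204.] 6873 [643. 230.  73.] [536.  86.  12.] [786. 293.  78.]
scene drawer 0.97 [315. 225.] 1757 [549. 215.  28.] [517.  99.  11.] [625. 294.  53.]
scene drawer_knob 0.75 [312. 222.] 1689 [549. 216.  29.] [517. 100.  13.] [624. 294.  53.]
```

View pics/top0.png

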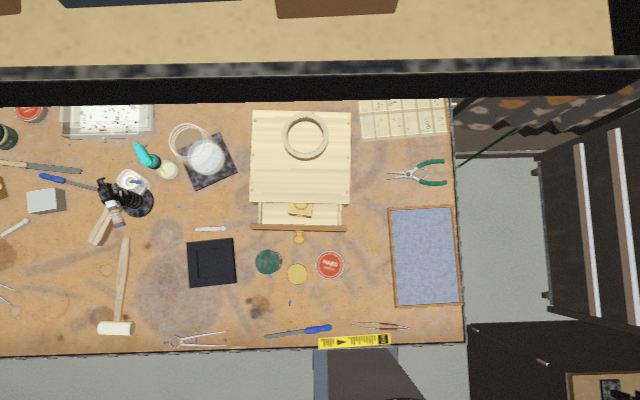

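```bash
cat > meas.py <<'E'
from h import *
im,d,W=look('top')
def rect(m,lo,hi,name):
    s=m&(W[...,2]>lo)&(W[...,2]<hi); s=s&~np.isnan(W[...,0]); p=W[s][:,:2].astype(np.float32)
    print(name,len(p),cv2.minAreaRect(p), np.round(np.median(W[s],0),1))
T={}
for n in ['flux_jar','solder_tin','beeswax','dapping_block','side_tray','damping_pad','drawer_unit','drawer']:
    T[n]=env.trace('top',n)[0]['pixels']
for n,lo,hi,h in [('flux_jar',47,60,54),('solder_tin',17,28,23),('beeswax',12,22,17)]:
    s=T[n]&(W[...,2]>lo)&(W[...,2]<hi); p=W[s][:,:2].astype(np.float32)
    print(n,cv2.minEnclosingCircle(p),p.mean(0),(p.max(0)+p.min(0))/2, np.median(W[s][:,2]))
rect(T['drawer_unit'],68,80,'unit')
rect(T['damping_pad'],17,28,'pad')
rect(T['dapping_block'],58,72,'block')
rect(T['drawer'],45,58,'front')
rect(T['side_tray'],2,20,'tray')
s=T['damping_pad']; q=W[s]; f=q[(q[:,2]<16)&(abs(q[:,0]-475)<28)&(abs(q[:,1]-388)<28)]; print('socket',len(f),cv2.minAreaRect(f[:,:2].astype(np.float32)))
E
python3 meas.py
```

```text
flux_jar ((472.7529602050781, 258.9789123535156), 25.72894287109375) [473.4452 258.7169] [474.11627 259.35947] 52.983595635094275
solder_tin ((461.3529357910156, 126.41260528564453), 31.724639892578125) [461.19608  126.622955] [460.75012 126.20739] 21.738226557040434
beeswax ((443.53460693359375, 198.44935607910156), 21.492294311523438) [443.60318 198.55614] [443.9576  198.34686] 15.856044370081406
unit 8161 ((694.380859375, 183.025634765625), (212.25222778320312, 200.8415069580078), 87.0406265258789) [681.4 186.2  72.6]
pad 1347 ((474.4947509765625, 387.7048034667969), (100.04092407226562, 101.3790283203125), 4.257148742675781) [473.8 387.1  20.5]
block 217 ((582.247802734375, 186.82672119140625), (49.425785064697266, 26.112184524536133), 85.44231414794922) [579.5 187.8  64.6]
front 525 ((533.3663330078125, 190.52566528320312), (203.78915405273438, 33.778953552246094), 87.08702087402344) [544.1 191.2  49.3]
tray 6708 ((474.3036193847656, -87.89022827148438), (227.110107421875, 151.73712158203125), 1.6177239418029785) [471.9 -88.    6. ]
socket 632 ((475.02093505859375, 388.3415222167969), (55.502784729003906, 55.57855224609375), 0.501987636089325)
```

The top view shows the jar (267,262), puck (297,273) and tin (330,264) in front of the drawer. The tray is at (425,256), and the pad is at (211,262) with the punch at (210,229). Measured sizes match the given ones. I'll start with a wrist look on the way to the pick.

```bash
cat >> h.py <<'E'
def hover(x,y,z,yaw):
    best=None
    for k in (-2,-1,0,1,2):
        o=down(yaw+k*np.pi); q=env.ik([x,y,z],o)
        if q is not None:
            c=abs(q[5])
            if best is None or c<best[0]: best=(c,o,q)
    if best is None: raise RuntimeError('no ik')
    env.move_j(best[2]); return best[1]
def pick(x,y,z,yaw,w,opening,force,up=150):
    env.gripper_to(opening); hover(x,y,up,yaw)
    env.servo_line([x,y,z],feed=150); env.gripper_to(max(w-12,0),force)
    print('width',env.read_width(),'f',env.read_gripper_force(),'t',env.read_time())
    env.servo_line([x,y,up],feed=200); print('held',env.read_width())
def place(x,y,z,yaw,opening,up=150):
    hover(x,y,up,yaw); env.servo_line([x,y,z+15],feed=200); env.servo_line([x,y,z],feed=40)
    print('F',np.round(env.read_contact_force(),1)); env.gripper_to(opening); env.servo_line([x,y,up],feed=250)
    print('t',env.read_time())
def circ(W,m,h):
    s=m&(abs(W[...,2]-h)<4); p=W[s][:,:2].astype(np.float32)
    return np.round(cv2.minEnclosingCircle(p)[0]+(p.mean(0)[0],p.mean(0)[1],np.median(W[s][:,2]),len(p)),1)
E
python3 - <<'E'
from h import *
env.gripper_to(85)
hover(445,198,200,np.pi/2); print(env.read_q(),env.read_time())
im,d,W=look('wrist','w1.png')
for n,h in [('flux_jar',54),('solder_tin',23),('beeswax',17)]:
    for r in env.trace('wrist',n)[:1]: print(n,r['score'],r['at'],circ(W,r['pixels'],h))
E
```

```text
[ 3.42380318e-01  1.76944540e-01  1.71863774e+00 -8.40780868e-05
  1.24597087e+00  3.43345711e-01] 4.4667
flux_jar 0.31 [341.0, 327.9] [ 0.  0. nan nan nan  0.]
solder_tin 0.85 [333.0, 227.2] [ 462.4  127.8  462.3  129.7   23.7 2069. ]
beeswax 0.67 [317.1, 166.5] [ 444.3  200.1  444.2  200.9   18.  1196. ]h.py:40: RuntimeWarning: Mean of empty slice.
  return np.round(cv2.minEnclosingCircle(p)[0]+(p.mean(0)[0],p.mean(0)[1],np.median(W[s][:,2]),len(p)),1)
  ret = um.true_divide(
  return _methods._mean(a, axis=axis, dtype=dtype,
  ret = ret.dtype.type(ret / rcount)
```

View pics/w1.png

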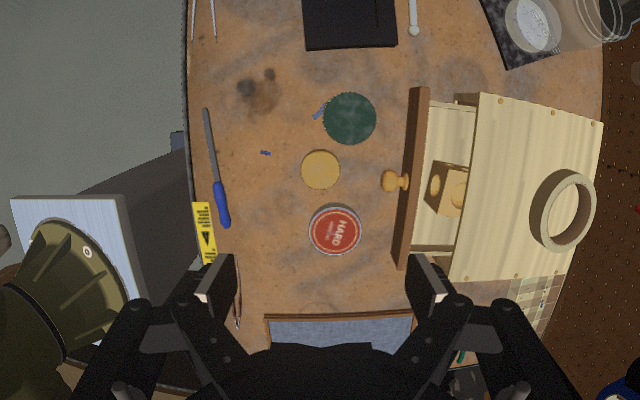

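The wrist view agrees to about 1.5 mm: jar (349,118), puck (320,170) and tin (335,230), all clear of the fingers. Moving the tin, puck and jar into the tray.

```bash
cat >> h.py <<'E'
H=np.pi/2; TY=np.radians(1.6)
def tr(dx): return 474.3+dx*np.cos(TY), -88+dx*np.sin(TY)
TIN=(461.7,127.2); PUCK=(444.0,199.5); JAR=(473.8,259.5)
ZT,ZP,ZJ=15.5,19,26
E
python3 - <<'E'
from h import *
pick(*TIN,ZT,H,60,85,35); place(*tr(0),ZT+7.2,TY,80)
E
```

```text
width 47.975315957420115 f 0.0 t 6.8333
held 47.65646321902239
F [-0.   0.5 -0.1]
t 10.9833
```

Run:
```python
from h import *
print(env.read_tcp_pos(), env.read_tcp_rot())
im,d,W=look('top','t2.png')
for n,h in [('flux_jar',54),('solder_tin',23),('beeswax',17)]:
    for r in env.trace('top',n)[:1]: print(n,r['score'],r['at'],circ(W,r['pixels'],h))
```

```text
[473.99385271 -87.91391622 149.56505671] [-3.14115269e+00 -4.38135257e-02  5.42379499e-04]
flux_jar 0.73 [270.8, 265.4] [472.8 259.1 472.7 258.8  53.1 458. ]
solder_tin 0.67 [331.1, 268.1] [461.3 126.5 461.5 126.5  21.8 613. ]
beeswax 0.76 [298.6, 274.6] [444.2 198.7 444.5 198.7  15.9 296. ]
```

View pics/t2.png

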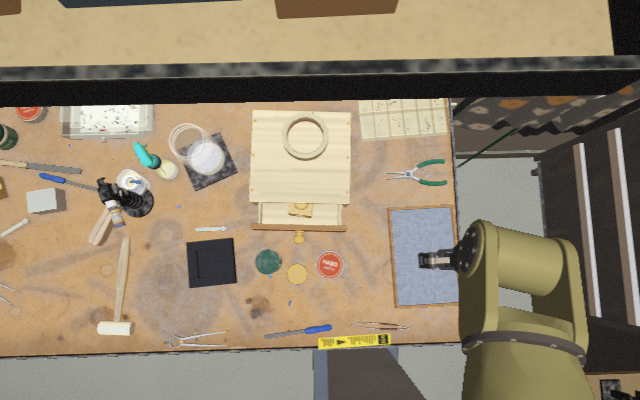

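The tin hasn't moved, at (330,264), so the fingers missed it. I'll check what happens at the bottom of the descent.

Run:
```python
from h import *
env.gripper_to(85); hover(*TIN,150,H); print(env.read_tcp_pos(),env.read_width())
env.servo_line([*TIN,ZT],feed=150); print(env.read_tcp_pos(),env.read_contact_force())
im,d,W=look('wrist','w2.png')
im,d,W=look('scene'); cv2.imwrite('pics/s2.png',cv2.resize(im[120:320,240:480,::-1],(720,600)))
```

```text
[461.84183217 126.74704431 149.97856927] 84.67645722108445
[462.17859687 127.16308052  16.19769127] [0.15283825 0.50959327 0.76939814]
```

View pics/w2.png

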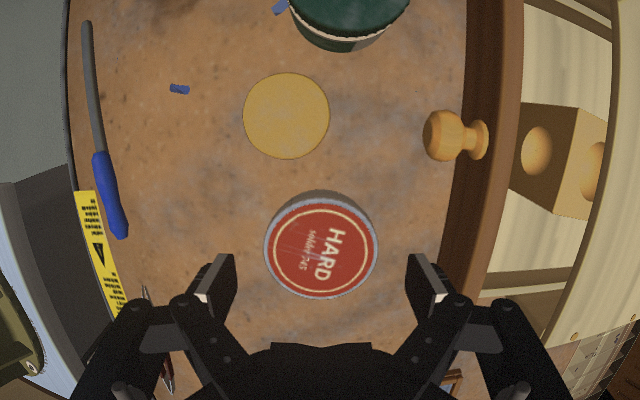

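View pics/s2.png

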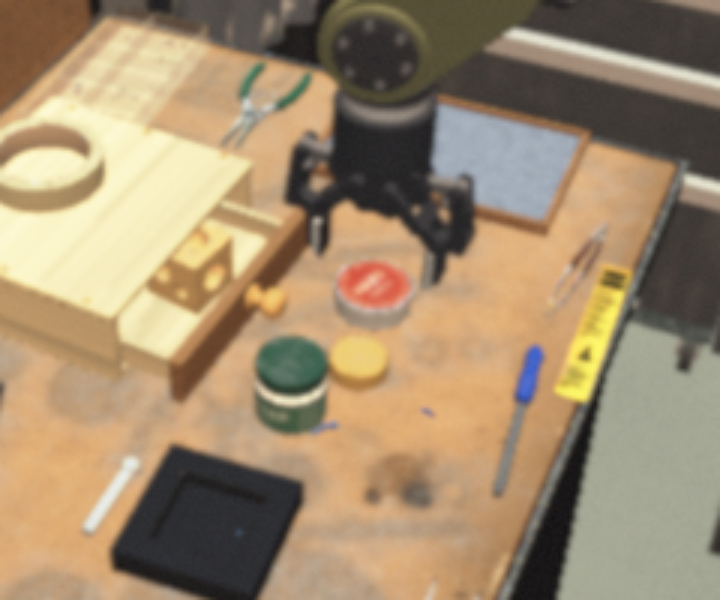

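Run:
```python
from h import *
print(env.camera_params('wrist')['xyz'],env.read_tcp_pos(),env.read_q())
im,d,W=look('wrist')
for u,v in [(232,258),(225,270),(212,290),(408,258),(418,270),(430,290),(320,245),(290,110),(340,350)]: print(u,v,d[v,u],np.round(W[v,u],0))
im,d,W=look('scene')
for u,v in [(347,202),(346,195),(384,212),(384,205),(365,217)]: print('s',u,v,np.round(W[v,u],0))
```

```text
[461.98611738 207.11499282 172.30709291] [462.17682998 127.27222539  16.30210178] [ 1.92292551e-01  4.28884278e-01  1.88698184e+00 -2.14669362e-07
  8.24266716e-01  1.92418841e-01]
232 258 143.39725 [419. 135.  45.]
225 270 130.12231 [420. 137.  58.]
212 290 113.57516 [419. 137.  75.]
408 258 145.18549 [505. 134.  43.]
418 270 126.44367 [504. 139.  62.]
430 290 111.50102 [505. 139.  77.]
320 245 164.98825 [462. 132.  23.]
290 110 147.29361 [447. 203.  19.]
340 350 85.25453 [468. 137. 105.]
s 347 202 [505. 132.  51.]
s 346 195 [505. 139.  78.]
s 384 212 [412. 135.  57.]
s 384 205 [413. 135.  78.]
s 365 217 [457. 133.  23.]
```

The fingers really end about 35 mm behind where the stated TCP puts them: the tips are at z≈43 with the TCP at 16. I'll find the true tip length by touching bare bench.

Run:
```python
from h import *
env.servo_line([*TIN,100],feed=250)
hover(430,50,45,H); 
for w in (60,45):
    env.gripper_to(w)
    try:
        c=env.servo_line([430,50,-35],feed=40,contact_N=6)
        print(w,env.read_width(),c,env.read_tcp_pos(),env.read_contact_force())
    except Exception as e: print(repr(e)); break
    env.servo_line([430,50,10],feed=150)
print(env.read_time())
```

```text
60 60.17361480021758 True [430.01660606  50.00503461 -17.48370132] [-3.14646281 -0.59173533 12.09246901]
45 44.94405445742655 True [430.03647982  49.98940772 -14.56076912] [-2.12017115 -0.87088506  5.18365552]
18.075
```

Offset is a consistent 30 mm along the tool axis (−17.5 at 60 mm opening, −14.6 at 45). I'll correct for it and carry on.

```bash
cat >> h.py <<'E'
OFF=30.2; ZT,ZP,ZJ=15.5-OFF,19-OFF,26-OFF
UP=95
E
sed -i 's/up=150/up=110/' h.py
python3 - <<'E'
from h import *
pick(*TIN,ZT,H,60,85,35)
w=env.read_width()
if w<50: raise SystemExit('missed')
place(*tr(0),ZT+7.2,TY,80)
E
```

```text
width 58.07740364208311 f 35.96870676119579 t 20.5083
held 57.624360099002445
F [-1.9  0.9  6.1]
t 24.4583
```

Run:
```python
from h import *
pick(*PUCK,ZP,H,45,70,25)
if env.read_width()<38: raise SystemExit('missed')
place(*tr(-68),ZP+7.4,TY,65)
pick(*JAR,ZJ,H,54,80,35)
if env.read_width()<45: raise SystemExit('missed')
place(*tr(65),ZJ+7.4,TY,75)
im,d,W=look('top','t3.png')
for n,h in [('flux_jar',60),('solder_tin',29),('beeswax',23)]:
    for r in env.trace('top',n)[:1]: print(n,r['score'],r['at'],circ(W,r['pixels'],h))
```

```text
width 42.381197136414585 f 24.456541559723064 t 27.1583
held 42.42576115690542
F [-0.4  1.1  4. ]
t 31.1667
width 51.579990274623206 f 35.90658453274045 t 34.075
held 51.39356668316035
F [-1.4  0.8  4.9]
t 38.1917
flux_jar 0.67 [424.0, 236.3] [525.2 -82.5 521.5 -81.7  60.1  96. ]
solder_tin 0.66 [427.7, 287.3] [404.8 -87.5 406.2 -86.6  25.5  21. ]
beeswax 0.86 [428.6, 286.9] [405.  -89.3 405.1 -89.   22.7 322. ]
```

View pics/t3.png

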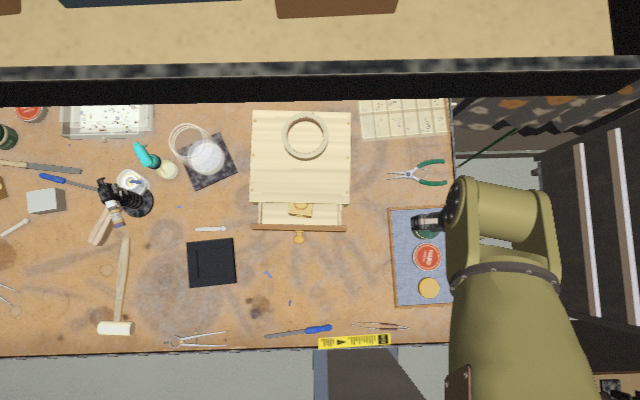

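All three stand in the tray, jar (425,225), tin (427,257) and puck (428,287), and the front of the drawer is clear. Now I'll pull the knob.

```bash
cat >> h.py <<'E'
UY=np.radians(-2.96); UX=np.array([np.cos(UY),np.sin(UY)]); UO=np.array([694.4,183.0])
def knob(out): return UO-UX*(131+out)
E
python3 - <<'E'
from h import *
im,d,W=look('top')
s=(W[...,2]>22)&(W[...,2]<48)&(abs(W[...,0]-517)<14)&(abs(W[...,1]-192)<20); p=W[s]
print('knob',len(p),p.min(0),p.max(0),np.median(p,0),knob(44))
env.gripper_to(50); k=knob(44); z=34-OFF
hover(*k,90,UY); print(env.servo_line([*k,z],feed=120,contact_N=10)); env.gripper_to(10,40)
print(env.read_width(),env.read_contact_force(),env.read_time())
e=knob(121); env.servo_line([*e,z],feed=60)
print(env.read_width(),env.read_tcp_pos(),env.read_contact_force())
env.gripper_to(50); env.servo_line([*e,90],feed=200)
hover(450,300,150,UY)
im,d,W=look('top','t4.png')
for n in ['dapping_block','drawer']:
    r=env.trace('top',n)[0]; q=W[r['pixels']]; lo,hi=(58,72) if n!='drawer' else (45,56)
    q=q[(q[:,2]>lo)&(q[:,2]<hi)]; print(n,r['score'],len(q),cv2.minAreaRect(q[:,:2].astype(np.float32)),np.median(q,0))
print(env.read_time())
E
```

```text
knob 87 [510.19920291 181.45460449  32.54943135] [530.10474319 203.32951683  46.62420764] [518.89302613 192.07246581  40.84923425] [519.63347996 192.03678451]
False
21.22845449546186 [0.07182751 4.62655261 4.20179302] 42.2083
21.223158695979123 [443.20209739 196.5990217    4.65648705] [0.06198998 4.76260235 6.02815754]
dapping_block 0.85 401 ((518.2437744140625, 188.64642333984375), (49.49894714355469, 48.69428634643555), 81.19890594482422) [518.61720293 187.4297534   64.43566677]Traceback (most recent call last):
  File "<stdin>", line 14, in <module>
IndexError: list index out of range
```

View pics/t4.png

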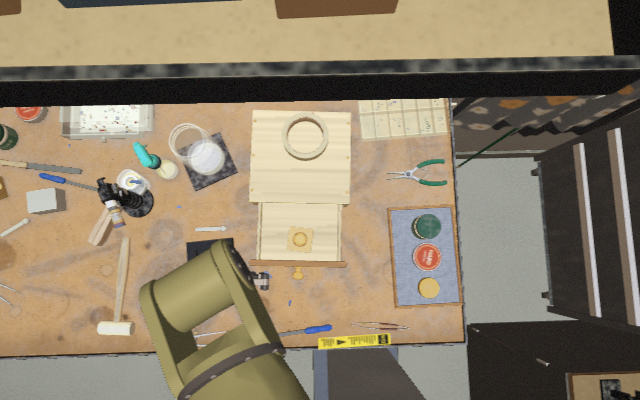

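The drawer is well out, with the block fully exposed at (300,238). One closer wrist look, then the grasp.

Run:
```python
from h import *
hover(518,188.5,110,UY); env.gripper_to(80)
im,d,W=look('wrist')
r=env.trace('wrist','dapping_block')[0]; q=W[r['pixels']]
q=q[(q[:,2]>62)&(q[:,2]<70)]; print('block',r['score'],len(q),cv2.minAreaRect(q[:,:2].astype(np.float32)),np.median(q,0))
r=env.trace('wrist','damping_pad'); print(len(r))
print(env.read_time())
```

```text
block 0.87 3721 ((518.3176879882812, 190.14271545410156), (50.07036590576172, 50.69218063354492), 81.24673461914062) [515.56936715 190.03713435  66.8064693 ]
1
46.4833
```

Run:
```python
from h import *
BY=np.radians(-8.75); z=43-OFF
pick(518.3,189.6,z,BY,50,80,70)
if env.read_width()<42: raise SystemExit('missed')
PY=np.radians(4.26); x,y=474.7,388.4; zp=z-16+10
hover(x,y,110,PY); env.servo_line([x,y,zp+22],feed=150)
c=env.servo_line([x,y,zp-0.5],feed=40,contact_N=8); p=env.read_tcp_pos(); print(c,p,'above floor',p[2]-zp,env.read_contact_force())
if p[2]-zp<3: env.gripper_to(68); env.servo_line([x,y,110],feed=200)
print(env.read_time())
im,d,W=look('wrist','w5.png')
r=env.trace('wrist','dapping_block')[0]; q=W[r['pixels']]
q=q[(q[:,2]>50)&(q[:,2]<75)]; print('block',r['score'],len(q),cv2.minAreaRect(q[:,:2].astype(np.float32)),np.median(q,0))
```

```text
width 49.43860631913847 f 72.61653542518616 t 48.1333
held 49.223748686779004
True [474.57681311 388.35566887   7.93233039] above floor 1.132330392468191 [-0.64993291 -0.61354422  5.4198527 ]
51.7917
block 0.67 4287 ((474.4425964355469, 389.0618591308594), (51.17041015625, 50.51694869995117), 3.9595720767974854) [473.08905841 389.0059076   60.69429928]
```

View pics/w5.png

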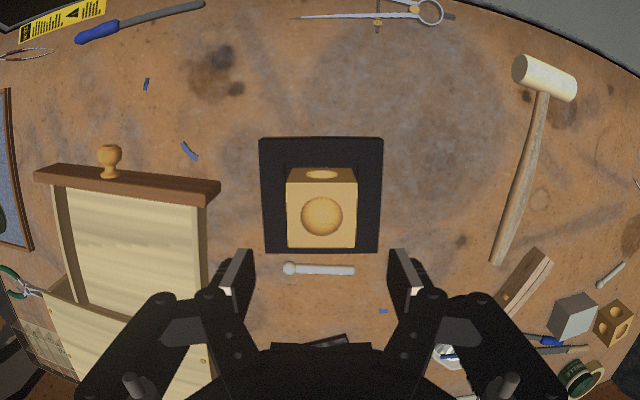

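The block sits level in the socket at (321,205), top at 60.7 mm where 60 is expected, so it's fully down. Shutting the drawer next.

Run:
```python
from h import *
env.gripper_to(50); k=knob(121); z=34-OFF
hover(*k,90,UY); print(env.servo_line([*k,z],feed=120,contact_N=10)); env.gripper_to(10,40); print(env.read_width())
env.servo_line([*knob(8),z],feed=100)
c=env.servo_line([*knob(-5),z],feed=20,contact_N=12); p=env.read_tcp_pos()
print(c,p,'out',(UO-p[:2])@UX-131,env.read_contact_force())
env.gripper_to(50); env.dwell(0.1); p=env.read_tcp_pos(); env.servo_line([p[0],p[1],90],feed=200)
hover(440,20,110,H)
im,d,W=look('top','t6.png'); print(env.read_time())
s=(W[...,2]>22)&(W[...,2]<56)&(abs(W[...,0]-565)<40)&(abs(W[...,1]-190)<16); q=W[s]; print(len(q),np.nanmin(q,0))
```

```text
False
20.738000664420625
True [563.86538321 190.50825467   4.61701959] out -0.2518217148102053 [-3.15306233  0.98649651  7.39768885]
58.2333
206 [554.36134274 175.05165301  27.45580512]
```

View pics/t6.png

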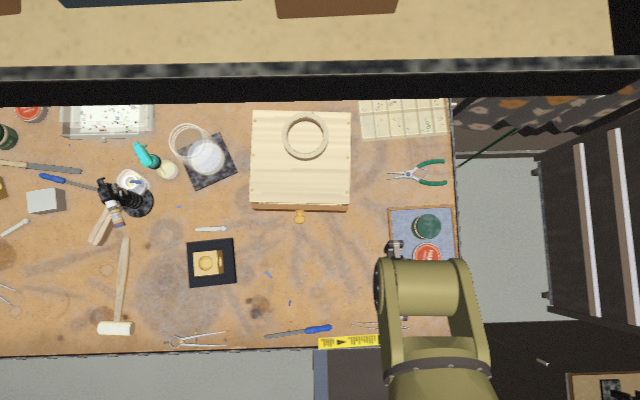

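The drawer looks shut, with the knob at (300,217) and its tip x 554.4 against 554.6 expected. I'll nudge it once more with closed fingers to be certain, then return the puck, jar and tin.

Run:
```python
from h import *
env.gripper_to(2); a=knob(45); hover(*a,60,UY); z=34-OFF; env.servo_line([*a,z],feed=150)
env.servo_line([*knob(25),z],feed=80)
c=env.servo_line([*knob(12),z],feed=20,contact_N=15); p=env.read_tcp_pos()
print(c,'gap',(UO-p[:2])@UX-131,env.read_contact_force())
env.servo_line([*a,z],feed=150); env.servo_line([*a,90],feed=200)
for (n,xy,t,zz,w,op,rel,f) in [('jar',JAR,tr(65),ZJ,54,75,75,35),('tin',TIN,tr(0),ZT,60,80,82,35),('puck',PUCK,tr(-68),ZP,45,65,65,25)]:
    pick(*t,zz+7,TY,w,op,f)
    if env.read_width()<w-8: raise SystemExit('missed '+n)
    place(*xy,zz+0.4,H,rel)
hover(430,20,150,H)
im,d,W=look('top','t7.png'); print(env.read_time())
for n,h in [('flux_jar',54),('solder_tin',23),('beeswax',17)]:
    for r in env.trace('top',n)[:1]: print(n,r['score'],r['at'],circ(W,r['pixels'],h))
```

```text
True gap 19.80003121165487 [ 0.21972205 -0.22136834 -0.81847325]
width 51.69818899812028 f 36.18892590529711 t 66.1583
held 51.692455662863175
F [-3.7 -2.1 12.4]
t 70.3
width 57.39013405736694 f 36.013753648730926 t 73.1167
held 57.224296492829005
F [-3.3 -1.4 12. ]
t 77.125
width 42.74530250590974 f 24.218185733336668 t 79.6583
held 42.361958541174715
F [-0.9 -0.7  6.8]
t 83.6917
84.5083
solder_tin 0.73 [329.3, 268.2] [460.7 125.7 461.  125.6  21.8 612. ]
beeswax 0.81 [297.6, 271.3] [444.1 198.7 444.6 198.7  15.7 295. ]
```

View pics/t7.png

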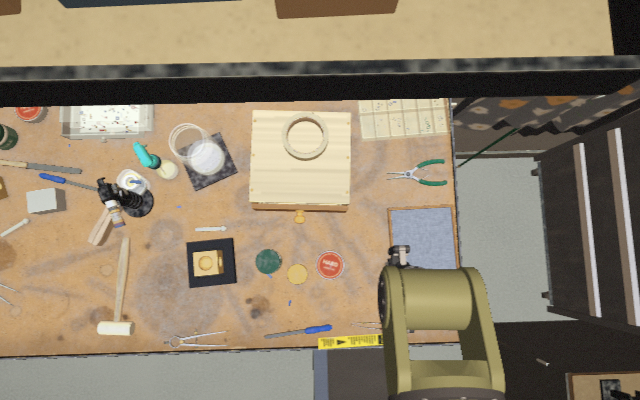

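The jar (268,261), puck (297,273) and tin (330,264) are back at their original pixels, within 1 mm where measured. The drawer is shut and the block is seated. I'll check the jar numerically, then hand in.

Run:
```python
from h import *
im,d,W=look('top')
m=(abs(W[...,0]-474)<45)&(abs(W[...,1]-259)<45); c=circ(W,m,54); print(c)
if np.hypot(c[0]-472.8,c[1]-259)<4: print(env.finish_job())
```

```text
[473.6 258.6 473.6 258.6  52.8 473. ]
the job is handed in; nothing more can be done
None
```

The job is done and handed in at about 85 s: the block is fully down in the socket, the drawer was pushed shut after that, and the jar, tin and puck are back upright within about 1 mm of where they stood.

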